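# Tip the used electrodes into the basin

### The job

Slide the open grey plastic basin up to the aluminium stand so that its opening lies under the pouring lip of the hinged steel tray, then lift the tray by its bar and tip all four used suction electrodes into the basin. Lower the tray gently back down to level rather than letting it drop, leaving the basin standing on the counter. Do not touch the electrodes themselves, and leave the other things round about where they are.

Things in the scene. Friction and masses are not known exactly. Their poses are not given: they have to be found in the camera images.
- stand: Aluminium stand fixed to the counter, 134 mm wide (its x) x 150 mm (its y), cheeks 62 mm high (85 mm at the hinge). Origin: centre of its underside, on the counter. The tray pours towards the stand's -y; the stand's flat front, against which the basin may be pushed, is the plane y = -75 mm from the origin. Its cheeks carry the tray's hinge 75 mm above the counter.
- tray (a joint): Hinge of the steel tray on the stand, rad: 0 = level, resting on the stand's rear bar; grows as the end with the bar is lifted; stops at 1.1. The hinge axis is the stand's x axis through point tray_hinge. The tray falls back to 0 when let go. Tray: 116 mm wide, 170 mm long, side and back walls 28 mm high, open at the pouring lip; about 0.45 kg.
- tray_hinge (a point): Middle of the hinge axis, fixed on the stand: 60 mm from the stand's origin towards the lip (-y) and 75 mm up. Its axes are the stand's.
- tray_lip (a point): Middle of the pouring lip, on the tray's floor: 45 mm beyond the hinge axis (30 mm beyond the stand's front) and 82 mm above the counter when level.
- tray_bar (a point): Middle of the round lifting bar (12 mm thick, 90 mm long, parallel to the hinge) at the tray's other end, 45 mm clear of its back wall; when level 170 mm from the hinge axis (stand +y) and 93 mm above the counter.
- basin: Loose grey plastic basin, rectangular, open on top: 170 mm (its x) x 160 mm (its y) x 60 mm high, walls 5 mm with a rolled rim 8 mm thick, about 0.35 kg. Origin: centre of its underside; z up.
- electrode_1: One of the four suction electrodes that stand on the steel tray: round dark rubber bulb (32 mm) on a small plated cup, 45 mm high. Origin: centre of the cup's underside; z towards the bulb.
- electrode_2: One of the four suction electrodes that stand on the steel tray: round dark rubber bulb (32 mm) on a small plated cup, 45 mm high. Origin: centre of the cup's underside; z towards the bulb.
- electrode_3: One of the four suction electrodes that stand on the steel tray: round dark rubber bulb (32 mm) on a small plated cup, 45 mm high. Origin: centre of the cup's underside; z towards the bulb.
- electrode_4: One of the four suction electrodes that stand on the steel tray: round dark rubber bulb (32 mm) on a small plated cup, 45 mm high. Origin: centre of the cup's underside; z towards the bulb.
- alcohol_bottle: Bystander: small white alcohol bottle with a cap, 41 mm across, 92 mm high. Origin: centre of its underside.
- thermometer: Bystander: white digital thermometer lying on the counter, 18 x 122 x 13 mm. Origin: underside, middle.
- tape_roll: Bystander: white roll of tape lying flat, 50 mm across, 26 mm high. Origin: centre of its underside.
- gauze_pack: Bystander: flat white packet, 59 x 83 x 12 mm. Origin: centre of its underside.
- patient_yoke: Bystander: small grey connector block with coloured plugs, 24 x 57 x 14 mm, behind the basin's path. Origin: centre of its underside.
Mind the look-alikes: they are no part of the job. Leave any blue or purple look-alike of the electrode_2 alone.

How it is judged:
By the outcome, as a careful person would: the job done as asked, in the order asked, and still so for the second after the job is handed in, with the robot touching nothing.
It also fails if it takes over 64 s, if anything falls off the work surface, if the arm or the gripper's body presses on something with over 40 N, if the wrist force passes 120 N, or if a joint passes its speed limit or range.

### The arm

A 6-joint arm with a two-finger parallel gripper is mounted at the origin on a cart in front of the work surface, level with it; the furniture and walls round the work are solid. World frame = base frame: x ahead of the robot, y to its left, z up, the work surface at z = 0. Lengths are in m, angles in rad, forces in N, time in s.
With the tool pointing down it reaches from about 0.25 to 0.775 m from the base axis. Payload 4 kg.
Tool frame: the origin (TCP) lies midway between the tips of the shut fingers; the grasp point (between the pads) lies 19 mm behind it; z points along the fingers, y is the line along which they close (so a half turn about z gives the same grasp; the last joint's range is limited). The gripper opens to 94 mm and grips with 3 to 60 N. Pads are 16 mm wide; open, the fingers measure 119 mm over their backs; the gripper's body (75 mm by 177 mm) begins 78 mm behind the grasp point.
Start: joints at [1.106, 0.087, 1.371, -0, 1.684, -0.103], TCP at [0.195, 0.514, 0.206] pointing down, gripper open.
Joint ranges: [-3.1, 3.1], [-0.76, 2.03], [0.27, 2.55], [-1.08, 4.22], [0.17, 2.65], [-2.57, 2.57]. Speed limits (rad/s): [2.79, 2.79, 3.14, 3.14, 3.14, 3.14].

### API

Orientations are given as [roll, pitch, yaw] about the fixed x, y, z axes, in that order (R = Rz(yaw) Ry(pitch) Rx(roll)).
In Python, from bench import robot gives the robot as it stands. The module is installed in compiled form; this text tells all that it offers.
- The arm moves only by the tool arm_command, never from a script. Its argument "targets" is a list of rows, each a list of 4 numbers: the shift along the world's x, y, z as a fraction of full scale, then the turn about the world's z as a fraction of full scale. A call has 1 to 8 rows; each row is the pose to reach, as a shift and turn from the pose commanded when the call began; what a row does not reach only later rows make up. Full scale, the value 1, is 0.5 m for a shift and 120 degrees for a turn. A row lasts 1/12 s, in which the tool goes at most 41.7 mm and 7.16 degrees, less where a joint would pass 70% of its speed; a pose out of reach is approached as far as the arm can. A call with a number of a shift or a turn outside -1 to 1 is refused whole. A call with a gripper value outside its range is refused whole. "claw" is the closure, from 0 (fully open) to 1 (shut), set as the call begins (left out, the last holds). The fingers move at their own pace and stop on an object; the grip force is fixed at half the most. Time passes only in rows, so rows that repeat a pose let the fingers close. It gives the time, the measured TCP pose, the force, the opening and the grip force at its end, in the units of the state.
- robot.get_obs(): the state, without advancing time (a new reading comes with each control period).
- robot.snapshot(name): name is "side" or "top"; returns the picture (420x560x3 uint8, red, green, blue); there is no depth.
- robot.camera_info(name): a dict with "vfov" (degrees; the focal length in pixels is half the picture's height over the tangent of half this angle, whatever the lens; pixels are square), "cx", "cy" (the principal point, pixels), "k1" (the pictures are not rectified: a ray, as slopes to the right and down, at radius r is drawn at 1 + k1 r^2 times it, then the intrinsics apply), "extrinsics" (4x4, takes a point from camera to world coordinates). Camera axes: x right, y up, looking along -z (the intrinsics and any distortion apply to the point x, -y, -z); pixel columns grow to the right and rows downward; lengths in m; the calibration is good to about 2 mm. A picture is of the moment at which its call begins. camera_info takes no time and is no camera call.
- robot.close_job(): hands the job in; it is judged then, once.
The state is a dict: "time": time; "joint_positions": joint angles; "qvel": joint speeds; "joint_torque": joint torques, N m; "tool_pos": TCP position; "ee_rot": TCP orientation; "wrist_force": force on the tool from outside, world axes, zero at the start; "wrist_torque": the same for the moment, N m; "width": finger opening in m; "finger_force": force on a finger pad.
Only numpy, scipy, OpenCV 4.12 (cv2) and the standard library are available. Lean on these libraries where they do the work, as an engineer would, in place of code of your own. Each camera call takes 0.05 s, during which the arm holds its last target. There are 200 camera calls.

## Working session

There is one attempt and no reset: what is moved stays moved. The work goes in short steps, Python scripts to look and compute and a tool call to move; the robot and the scene stay as the last step left them, time stands still between calls to the robot, and variables do not carry over. Pictures are saved under pics/ and viewed, at most 10 in all, crops included, and the job is handed in when it is done.

Besides the shell and the picture viewer there is one more tool, called as name([rows], argument=value, ...), one row to a line, values as JSON. arm_command: Moves the arm, as the interface text tells. Shift numbers are shares of 0.5 m and turn numbers shares of 120 degrees, none past 1 either way. Its arguments: {"type":"object","properties":{"targets":{"type":"array"},"claw":{"type":"number"}},"required":["targets"]}

```bash
mkdir -p pics; cat > h.py <<'E'
import numpy as np, cv2
from bench import robot
def cam(n):
    c=robot.camera_info(n); f=210/np.tan(np.radians(c['vfov'])/2); return c,f,np.array(c['extrinsics'])
def ray(n,u,v):
    c,f,E=cam(n); d=np.array([(u-c['cx'])/f,(v-c['cy'])/f]); s=d.copy()
    for _ in range(20): s=d/(1+c['k1']*(s@s))
    return E[:3,3],E[:3,:3]@np.array([s[0],-s[1],-1])
def atz(n,u,v,z):
    o,d=ray(n,u,v); return o+d*(z-o[2])/d[2]
def proj(n,p):
    c,f,E=cam(n); q=E[:3,:3].T@(np.array(p)-E[:3,3]); s=np.array([q[0],-q[1]])/-q[2]
    s=s*(1+c['k1']*(s@s)); return s*f+[c['cx'],c['cy']]
E
python3 - <<'E'
from h import *
for n in('top','side'):
    cv2.imwrite(f'pics/{n}0.png',cv2.resize(robot.snapshot(n)[:,:,::-1],(800,600),interpolation=cv2.INTER_CUBIC))
    c,f,E=cam(n);print(n,c['vfov'],c['k1'],E.round(3).tolist())
print(robot.get_obs())
E
```

```text
top 45.52293593673787 -0.15160456913415266 [[-0.008, 0.986, -0.164, 0.251], [-1.0, -0.006, 0.013, 0.008], [0.011, 0.164, 0.986, 1.754], [0.0, 0.0, 0.0, 1.0]]
side 42.55981556794492 -0.11295506777323097 [[-0.927, 0.166, -0.336, 0.014], [-0.375, -0.419, 0.827, 1.27], [-0.004, 0.893, 0.451, 0.77], [0.0, 0.0, 0.0, 1.0]]
{'time': 0.1, 'joint_positions': array([ 1.10592665e+00,  8.78885455e-02,  1.37207874e+00, -4.35445544e-05,
        1.68365949e+00, -1.03106587e-01]), 'qvel': array([ 0.00064597, -0.00198176, -0.00412678, -0.00033933,  0.00050538,
        0.00163685]), 'joint_torque': array([ 1.93830332e-03, -3.41250622e+01, -3.03302908e+01,  7.20013515e-02,
        3.04231129e-02, -1.11903298e-04]), 'tool_pos': array([0.19445037, 0.5139346 , 0.20442956]), 'ee_rot': array([-3.13956488e+00, -1.66312488e-04,  2.77982454e+00]), 'wrist_force': array([-0.07664882, -0.90135557, -0.43831666]), 'wrist_torque': array([-0.03389067,  0.03643792,  0.01856871]), 'finger_force': 0.0, 'width': 0.0939623837469806}
```

View pics/top0.png

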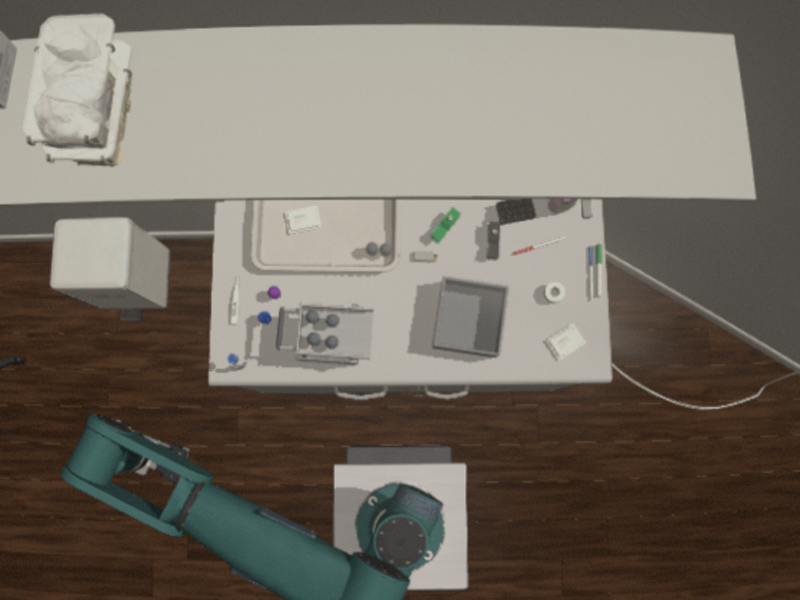

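View pics/side0.png

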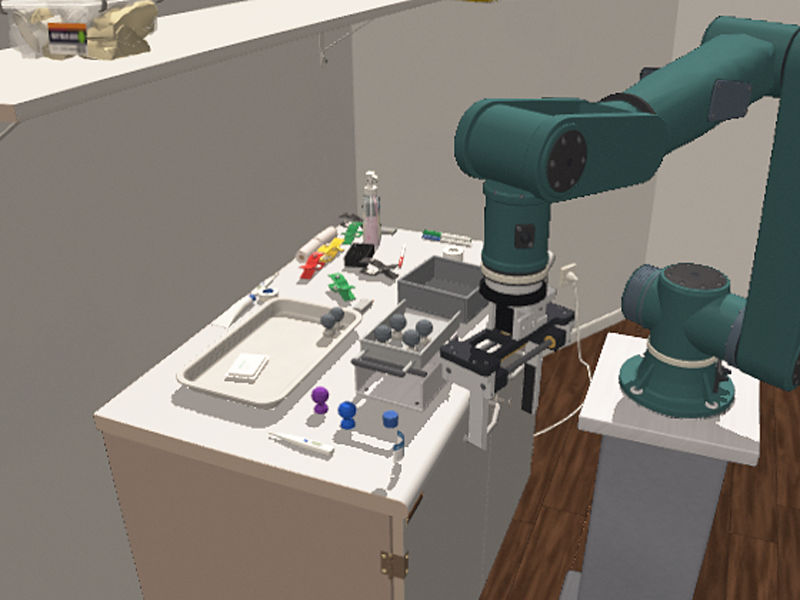

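The top view (800x600 scale) shows the stand and tray at about (335,332) with the bar on the left at (283,328) and the lip on the right at (372,333). The basin is at (470,316). The four grey electrodes on the tray, at (313,316), (332,320), (314,339) and (331,342), are the ones meant. The purple one (274,292), the blue one (264,317) and the grey pair in the big dish (372/386,248) are look-alikes. I'll enlarge this area.

```bash
python3 - <<'E'
from h import *
im=robot.snapshot('top')[:,:,::-1]
c=im[175:275,145:345]
cv2.imwrite('pics/top1.png',cv2.resize(c,None,fx=4,fy=4,interpolation=cv2.INTER_CUBIC))
E
```

```text
(no output)
```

View pics/top1.png

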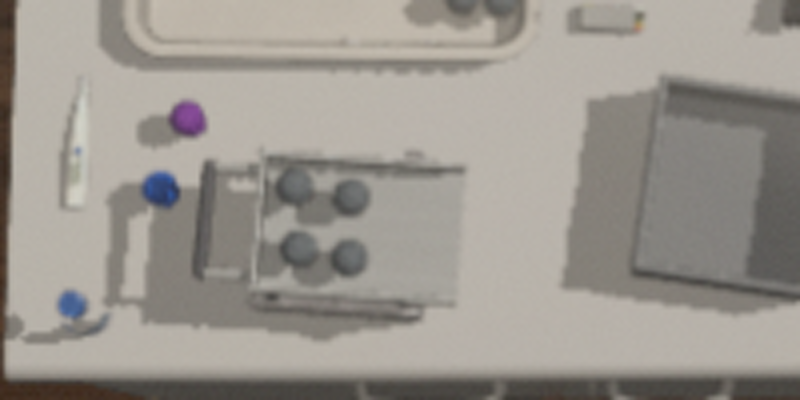

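The crop shows the bar from (208,162) to (201,277) and the lip corners at (465,168) and (456,305). The basin's left rim runs from (663,78) to (635,270). The blue look-alike sits at (161,189), close to the bar.

```bash
python3 - <<'E'
from h import *
C=lambda u,v,z:atz('top',145+u/4+.0,175+v/4,z)
F=lambda u,v,z:atz('top',u*.7,v*.7,z)
b=[C(208,162,.096),C(201,277,.096)];l=[C(465,168,.082),C(456,305,.082)]
print('bar',b,np.linalg.norm(b[0]-b[1]));print('lip',l,np.linalg.norm(l[0]-l[1]))
B=(b[0]+b[1])/2;L=(l[0]+l[1])/2
print(B,L,np.linalg.norm((B-L)[:2]))
y=(B-L)[:2];y/=np.linalg.norm(y);ang=np.arctan2(-y[0],y[1]);print('yaw',np.degrees(ang),'from lip',np.degrees(np.arctan2(*(l[0]-l[1])[1::-1])), 'from bar',np.degrees(np.arctan2(*(b[0]-b[1])[1::-1])))
bc=[F(445,278,.06),F(508,286,.06),F(500,355,.06),F(433,348,.06)]
for i in range(4):print('basin',bc[i],np.linalg.norm(bc[i]-bc[i-1]))
print(np.mean(bc,0)); print('left rim',C(663,78,.06),C(635,270,.06))
print('blue',C(161,189,.03),'purple',C(188,119,.03),'bottle',C(72,304,.092),'thermo',C(84,80,.01),C(75,207,.01),'dish edge',C(150,50,.03),C(510,52,.03),'yoke',C(608,18,.014),'edge',C(10,375,0),C(10,0,0))
E
```

```text
bar [array([0.51660397, 0.27274643, 0.096     ]), array([0.4195803, 0.2768665, 0.096    ])] 0.09711111556786846
lip [array([0.51241137, 0.05692304, 0.082     ]), array([0.39647668, 0.06465532, 0.082     ])] 0.11619225657575635
[0.46809214 0.27480646 0.096     ] [0.45444403 0.06078918 0.082     ] 0.21445202027353244
yaw -3.6488707769591375 from lip -3.815694786998709 from bar -2.4315776010097703
basin [ 0.59311729 -0.11608383  0.06      ] 0.1726082932585734
basin [ 0.57264027 -0.26881443  0.06      ] 0.15409719318347184
basin [ 0.40527761 -0.24435253  0.06      ] 0.1691408970130462
basin [ 0.42342122 -0.08451064  0.06      ] 0.1608683350963102
[ 0.4986141  -0.17844036  0.06      ]
left rim [ 0.59348296 -0.11349367  0.06      ] [ 0.42716191 -0.08677702  0.06      ]
blue [0.50355462 0.32417888 0.03      ] purple [0.56551117 0.30173802 0.03      ] bottle [0.39759855 0.38603339 0.092     ] thermo [0.60522496 0.39974936 0.01      ] [0.49078891 0.40433929 0.01      ] dish edge [0.6277359  0.33705807 0.03      ] [0.62363798 0.0187405  0.03      ] yoke [ 0.65763103 -0.0686728   0.014     ] edge [0.34305816 0.46093945 0.        ] [0.68191237 0.47274248 0.        ]
```

Everything fits the given sizes: tray lip 116 mm, basin about 169 x 158 mm, bar to lip 214 mm. Stand yaw is about -3.7°. The basin is centred at (0.499,-0.178) with yaw about -9°. I'll grip the basin's far (-y) wall near (0.486,-0.257).

arm_command([
  [0.23,-0.6,0.02,0.03],
  [0.23,-0.6,0.02,0.05],
  [0.23,-0.6,0.02,0.097],
  [0.23,-0.6,0.02,0.097],
  [0.23,-0.6,0.02,0.097],
  [0.23,-0.6,0.02,0.097],
  [0.23,-0.6,0.02,0.097],
  [0.23,-0.6,0.02,0.097],
], claw=0.3)

```text
time: 0.82
tool_pos: [0.3099, 0.2117, 0.2155]
ee_rot: [-3.141, 0.001, 2.982]
wrist_force: [0.6, -0.0, -0.1]
width: 0.0657
finger_force: 0.0
```

arm_command([
  [0.23,-0.6,0,0],
  [0.23,-0.6,0,0],
  [0.23,-0.6,0,0],
  [0.23,-0.6,0,0],
  [0.23,-0.6,0,0],
  [0.23,-0.6,0,0],
  [0.23,-0.6,0,0],
  [0.23,-0.6,0,0],
])

```text
time: 1.48
tool_pos: [0.425, -0.0888, 0.2151]
ee_rot: [-3.141, -0.0, 2.98]
wrist_force: [0.8, 0.7, 0.1]
width: 0.0655
finger_force: 0.0
```

arm_command([
  [0.124,-0.33,0,0],
  [0.124,-0.33,0,0],
  [0.124,-0.33,0,0],
  [0.124,-0.33,0,0],
  [0.124,-0.33,0,0],
  [0.124,-0.33,-0.1,0],
  [0.124,-0.33,-0.2,0],
  [0.124,-0.33,-0.23,0],
])

```text
time: 2.15
tool_pos: [0.4856, -0.2499, 0.0974]
ee_rot: [3.14, -0.002, 2.982]
wrist_force: [-0.0, -0.5, -0.3]
width: 0.0659
finger_force: 0.0
```

```bash
python3 - <<'E'
from h import *
im=robot.snapshot('top')[:,:,::-1][160:280,200:400]
im2=robot.snapshot('side')[:,:,::-1][150:250,230:400]
a=cv2.resize(im,(560,336),interpolation=cv2.INTER_CUBIC); b=cv2.resize(im2,(560,329),interpolation=cv2.INTER_CUBIC)
cv2.imwrite('pics/c1.png',cv2.resize(np.vstack([a,b]),(505,600)))
print(robot.get_obs()['tool_pos'])
E
```

```text
[ 0.48218593 -0.24731367  0.09317802]
```

View pics/c1.png

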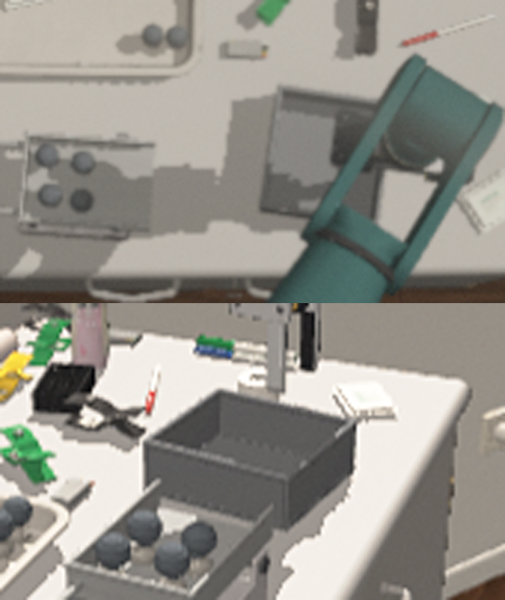

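The fingers straddle the basin's far wall, with the inner finger above the opening at (275,390) in the side crop. Next I descend to about z=0.033.

arm_command([
  [0,-0.008,-0.04,0],
  [0,-0.008,-0.07,0],
  [0,-0.008,-0.1,0],
  [0,-0.008,-0.125,0],
  [0,-0.008,-0.125,0],
])

```text
time: 2.67
tool_pos: [0.486, -0.2538, 0.0371]
ee_rot: [3.14, -0.002, 2.983]
wrist_force: [-0.5, -0.5, -0.1]
width: 0.0658
finger_force: 0.0
```

arm_command([
  [0,0,0,0],
  [0,0,0,0],
  [0,0,0,0],
  [0,0,0,0],
  [0,0,0,0],
  [0,0,0,0],
], claw=1)

```text
time: 3.17
tool_pos: [0.4869, -0.2548, 0.0386]
ee_rot: [-3.141, 0.001, 2.983]
wrist_force: [-0.1, 0.8, 0.3]
width: 0.0292
finger_force: 0.0
```

arm_command([
  [0,0,0,0],
  [0,0,0,0],
  [0,0,0,0],
  [0,0,0,0],
  [0,0,0,0],
  [0,0,0,0],
], claw=1)

```text
time: 3.67
tool_pos: [0.4868, -0.254, 0.038]
ee_rot: [3.141, -0.0, 2.983]
wrist_force: [-0.3, 2.4, 1.6]
width: 0.005
finger_force: 30.0
```

arm_command([
  [-0.01,0.03,0,0.005],
  [-0.02,0.07,0,0.01],
  [-0.03,0.12,0,0.015],
  [-0.04,0.17,0,0.02],
  [-0.05,0.22,0,0.03],
  [-0.06,0.27,0,0.035],
  [-0.07,0.31,0,0.04],
  [-0.08,0.335,0,0.045],
])

```text
time: 4.33
tool_pos: [0.4465, -0.0864, 0.038]
ee_rot: [-3.14, 0.001, 3.079]
wrist_force: [1.3, -1.5, -0.9]
width: 0.0052
finger_force: 30.0
```

```bash
python3 - <<'E'
from h import *
im=robot.snapshot('top')[:,:,::-1][180:270,180:330]
im2=robot.snapshot('side')[:,:,::-1][170:300,230:370]
a=cv2.resize(im,(600,360),interpolation=cv2.INTER_CUBIC); b=cv2.resize(im2,(388,360),interpolation=cv2.INTER_CUBIC)
cv2.imwrite('pics/c2.png',cv2.resize(np.hstack([a,b]),(800,291)))
print(robot.get_obs()['tool_pos'])
E
```

```text
[ 0.4460199  -0.08569649  0.03802385]
```

View pics/c2.png

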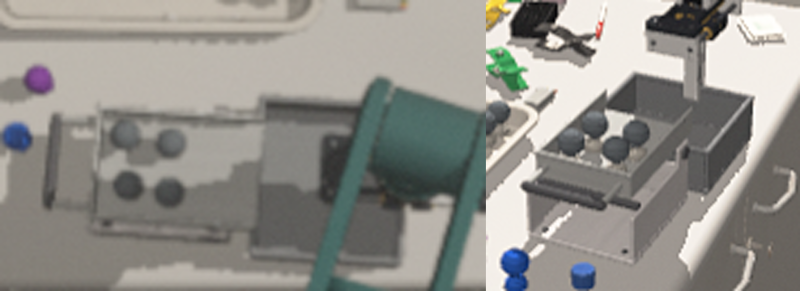

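The basin now sits at the lip, with its left rim from (262,98) to (250,258) and lateral overlap on both sides of the tray. I'll compute the remaining gap.

```bash
python3 - <<'E'
from h import *
C=lambda u,v,z:atz('top',180+u/3.239,180+v/3.233,z)[:2]
a=C(262,98,.06);b=C(250,258,.06);print(a,b,np.linalg.norm(a-b),'yaw',np.degrees(np.arctan2(*(a-b)[::-1])))
ys=np.array([-np.sin(np.radians(-3.7)),np.cos(np.radians(3.7))]);xs=np.array([ys[1],-ys[0]])
O=np.array([.45444,.06079])
for p in(a,b,(a+b)/2):print('rel lip: x,y',(p-O)@xs,(p-O)@ys,'front at .030')
E
```

```text
[0.53909488 0.05877719] [0.369432   0.07159121] 0.17014608952447025 yaw -4.3191435873173605
rel lip: x,y 0.08460831738474009 0.003454358623713284 front at .030
rel lip: x,y -0.08552783811483933 0.005292937502079573 front at .030
rel lip: x,y -0.0004597603650496195 0.0043736480628964215 front at .030
```

arm_command([
  [0.001,0.008,0,0],
  [0.001,0.016,0,0],
  [0.002,0.024,0,0],
  [0.002,0.03,0,0],
  [0.002,0.034,0,0],
  [0.002,0.034,0,0],
])

```text
time: 4.93
tool_pos: [0.448, -0.0701, 0.038]
ee_rot: [3.141, 0.0, 3.077]
wrist_force: [1.2, -0.4, -0.4]
width: 0.0046
finger_force: 30.0
```

arm_command([
  [0,0.003,0,0],
  [0,0.006,0,0],
  [0,0.006,0,0],
])

```text
time: 5.18
tool_pos: [0.4477, -0.0669, 0.038]
ee_rot: [3.141, 0.0, 3.077]
wrist_force: [0.7, -0.9, -0.9]
width: 0.005
finger_force: 30.0
```

arm_command([
  [0,0.003,0,0],
  [0,0.005,0,0],
  [0,0.005,0,0],
])

```text
time: 5.43
tool_pos: [0.4476, -0.0644, 0.038]
ee_rot: [3.141, -0.0, 3.077]
wrist_force: [-0.1, -1.4, -0.9]
width: 0.0048
finger_force: 30.0
```

arm_command([
  [0,0.003,0,0],
  [0,0.005,0,0],
  [0,0.005,0,0],
])

```text
time: 5.68
tool_pos: [0.4472, -0.0631, 0.038]
ee_rot: [-3.139, -0.001, 3.077]
wrist_force: [-1.3, -4.7, 0.1]
width: 0.0047
finger_force: 30.0
```

arm_command([
  [0,0.003,0,0],
  [0,0.004,0,0],
  [0,0.004,0,0],
])

```text
time: 5.93
tool_pos: [0.4467, -0.0629, 0.0381]
ee_rot: [-3.135, -0.002, 3.077]
wrist_force: [-4.0, -9.7, 0.4]
width: 0.0048
finger_force: 30.0
```

The basin is against the stand. I'll ease off, release and rise.

arm_command([
  [0,-0.003,0,0],
  [0,-0.003,0,0],
  [0,-0.003,0,0],
  [0,-0.003,0,0],
  [0,-0.003,0,0],
  [0,-0.003,0,0],
], claw=0.6)

```text
time: 6.43
tool_pos: [0.4477, -0.0612, 0.038]
ee_rot: [3.141, 0.0, 3.078]
wrist_force: [1.1, -0.5, -0.0]
width: 0.0371
finger_force: 0.0
```

arm_command([
  [0,0,0.04,0],
  [0,0,0.1,0],
  [0,0,0.17,0],
  [0,0,0.25,0],
  [0,0,0.33,0],
  [0,0,0.37,0],
  [0,0,0.37,0],
  [0,0,0.37,0],
])

```text
time: 7.1
tool_pos: [0.4484, -0.0616, 0.2242]
ee_rot: [-3.141, 0.003, 3.077]
wrist_force: [0.1, -0.2, -0.4]
width: 0.0379
finger_force: 0.0
```

arm_command([
  [0.04,0.677,0,0],
  [0.04,0.677,0,0],
  [0.04,0.677,0,0],
  [0.04,0.677,0,0],
  [0.04,0.677,0,0],
  [0.04,0.677,0,0],
  [0.04,0.677,0,0],
  [0.04,0.677,0,0],
])

```text
time: 7.77
tool_pos: [0.4657, 0.2728, 0.2198]
ee_rot: [-3.139, -0.004, 3.078]
wrist_force: [1.1, -0.7, -0.8]
width: 0.0377
finger_force: 0.0
```

arm_command([
  [0,0.008,0,0],
  [0,0.008,0,0],
  [0,0.008,-0.04,0],
  [0,0.008,-0.1,0],
  [0,0.008,-0.14,0],
  [0,0.008,-0.18,0],
  [0,0.008,-0.18,0],
  [0,0.008,-0.18,0],
])

```text
time: 8.43
tool_pos: [0.4662, 0.2731, 0.1309]
ee_rot: [-3.139, -0.004, 3.075]
wrist_force: [0.7, 0.0, 0.8]
width: 0.0377
finger_force: 0.0
```

```bash
python3 - <<'E'
from h import *
im=robot.snapshot('top')[:,:,::-1][180:270,160:340]
im2=robot.snapshot('side')[:,:,::-1][150:310,210:370]
a=cv2.resize(im,(800,400),interpolation=cv2.INTER_CUBIC)
cv2.imwrite('pics/c3.png',a);cv2.imwrite('pics/c3s.png',cv2.resize(im2,(600,600),interpolation=cv2.INTER_CUBIC))
print(robot.get_obs()['tool_pos'])
E
```

```text
[0.46795715 0.27445641 0.13407089]
```

View pics/c3s.png

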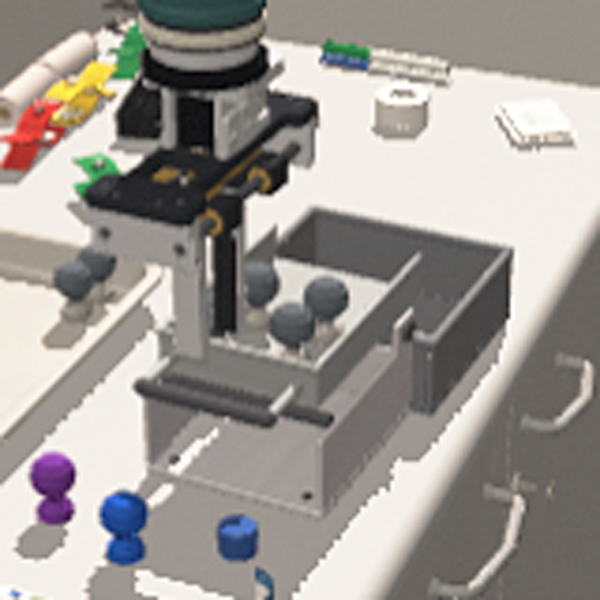

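The gripper is above the bar, which runs from (140,385) to (275,418) in this crop; the finger tip is at (195,358). I'll check that against the side camera.

```bash
python3 - <<'E'
from h import *
S=lambda u,v,z:atz('side',210+u*.26667,150+v*.26667,z)
print(S(140,385,.093),S(275,418,.093),S(207,401,.093))
print((proj('side',[.467,.274+.025,.134])-[210,150])/.26667,(proj('side',[.467,.277,.093])-[210,150])/.26667)
E
```

```text
[0.51558638 0.27693622 0.093     ] [0.42028328 0.2814222  0.093     ] [0.46780424 0.27875223 0.093     ]
[193.49875698 360.67155412] [209.28063004 399.8884369 ]
```

View pics/c3.png

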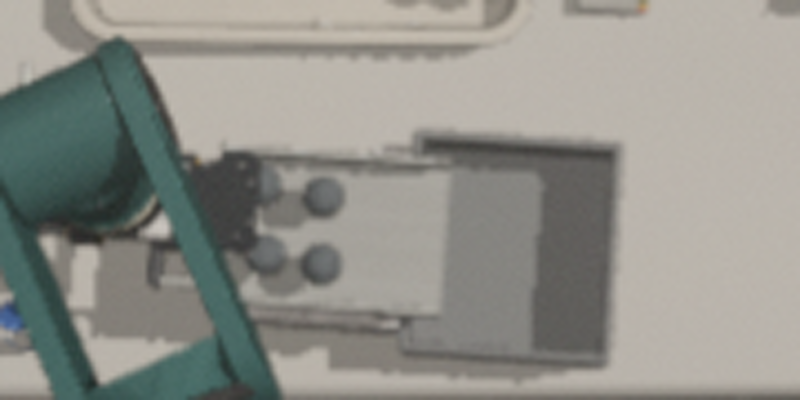

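Both views agree. The basin is flush with the stand under the lip, and the bar is at (0.468,0.278,0.093). I'll descend and grip it.

arm_command([
  [0,0.007,0,0],
  [0,0.007,0,0],
  [0,0.007,-0.03,0],
  [0,0.007,-0.06,0],
  [0,0.007,-0.09,0],
  [0,0.007,-0.117,0],
  [0,0.007,-0.117,0],
], claw=0.68)

```text
time: 9.12
tool_pos: [0.4659, 0.2781, 0.0722]
ee_rot: [-3.14, -0.004, 3.078]
wrist_force: [-0.0, 0.0, -0.7]
width: 0.03
finger_force: 0.0
```

arm_command([
  [0,0,0,0],
  [0,0,0,0],
  [0,0,0,0],
  [0,0,0,0],
  [0,0,0,0],
  [0,0,0,0],
], claw=1)

```text
time: 9.62
tool_pos: [0.4683, 0.2791, 0.0762]
ee_rot: [3.14, 0.003, 3.077]
wrist_force: [-0.0, -0.2, 5.1]
width: 0.0111
finger_force: 30.0
```

arm_command([
  [0,-0.002,0.017,0],
  [0,-0.005,0.034,0],
  [-0.001,-0.009,0.05,0],
  [-0.001,-0.014,0.067,0],
  [-0.001,-0.02,0.083,0],
  [-0.002,-0.026,0.099,0],
  [-0.002,-0.033,0.114,0],
  [-0.003,-0.041,0.13,0],
])

```text
time: 10.28
tool_pos: [0.4668, 0.2598, 0.141]
ee_rot: [3.137, 0.002, 3.078]
wrist_force: [4.8, 4.7, -1.3]
width: 0.011
finger_force: 30.0
```

arm_command([
  [-0.001,-0.009,0.015,0],
  [-0.001,-0.018,0.029,0],
  [-0.002,-0.028,0.043,0],
  [-0.002,-0.039,0.056,0],
  [-0.003,-0.05,0.069,0],
  [-0.004,-0.062,0.081,0],
  [-0.004,-0.062,0.081,0],
  [-0.004,-0.062,0.081,0],
])

```text
time: 10.95
tool_pos: [0.4647, 0.2297, 0.1831]
ee_rot: [3.134, 0.004, 3.078]
wrist_force: [1.7, 7.1, 4.8]
width: 0.011
finger_force: 30.0
```

```bash
python3 - <<'E'
from h import *
im2=robot.snapshot('side')[:,:,::-1][130:310,210:390]
im=robot.snapshot('top')[:,:,::-1][190:280,200:310]
cv2.imwrite('pics/c4.png',np.hstack([cv2.resize(im2,(420,420),interpolation=cv2.INTER_CUBIC),cv2.resize(im,(380,420),interpolation=cv2.INTER_CUBIC)]))
print(robot.get_obs()['tool_pos'])
E
```

```text
[0.46468819 0.2299702  0.18289627]
```

View pics/c4.png

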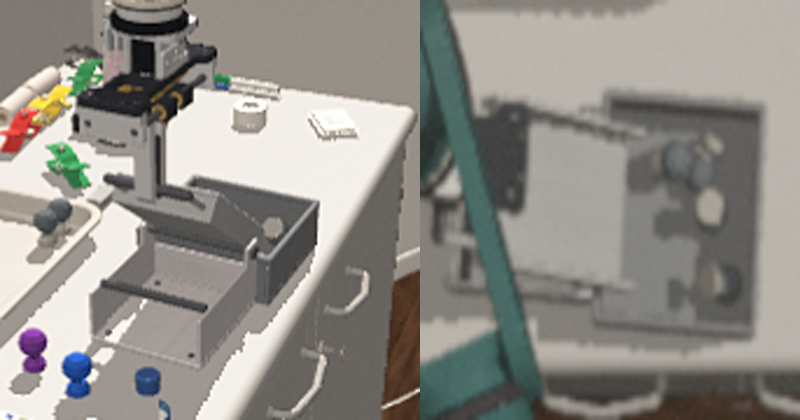

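The basin holds four electrodes, with cups or bulbs at (665,160), (705,158), (708,210) and (718,280). The tray floor looks empty. I'll lower it gently.

arm_command([
  [0.001,0.012,-0.012,0],
  [0.001,0.023,-0.025,0],
  [0.002,0.034,-0.038,0],
  [0.003,0.044,-0.052,0],
  [0.003,0.054,-0.066,0],
  [0.004,0.062,-0.081,0],
  [0.004,0.07,-0.096,0],
  [0.005,0.077,-0.112,0],
])

```text
time: 11.72
tool_pos: [0.4674, 0.267, 0.1255]
ee_rot: [3.139, 0.003, 3.078]
wrist_force: [2.5, 5.1, 0.9]
width: 0.0108
finger_force: 30.0
```

arm_command([
  [0,0.006,-0.016,0],
  [0.001,0.012,-0.032,0],
  [0.001,0.016,-0.048,0],
  [0.001,0.021,-0.065,0],
  [0.001,0.023,-0.074,0],
  [0.002,0.024,-0.082,0],
  [0.002,0.025,-0.09,0],
  [0.002,0.026,-0.094,0],
])

```text
time: 12.38
tool_pos: [0.4682, 0.279, 0.0771]
ee_rot: [3.141, 0.002, 3.077]
wrist_force: [3.7, 2.4, -1.1]
width: 0.0109
finger_force: 30.0
```

arm_command([
  [0,0,-0.002,0],
  [0,0,-0.004,0],
  [0,0,-0.005,0],
  [0,0,-0.005,0],
])

```text
time: 12.72
tool_pos: [0.4683, 0.2791, 0.0764]
ee_rot: [3.14, 0.003, 3.077]
wrist_force: [2.6, 2.7, 5.9]
width: 0.0115
finger_force: 30.0
```

The tray is at its original level and resting (upward force 5.9 N, as when first gripped). I'll release and rise.

arm_command([
  [0,0,0,0],
  [0,0,0,0],
  [0,0,0,0],
  [0,0,0,0],
  [0,0,0,0],
], claw=0.68)

```text
time: 13.13
tool_pos: [0.4666, 0.2781, 0.0737]
ee_rot: [-3.14, -0.002, 3.077]
wrist_force: [0.7, 0.1, 0.2]
width: 0.0298
finger_force: 0.0
```

arm_command([
  [0,0,0.03,0],
  [0,0,0.08,0],
  [0,0,0.15,0],
  [0,0,0.22,0],
  [0,0.05,0.28,0],
  [-0.07,0.1,0.3,0],
  [-0.15,0.15,0.3,0],
  [-0.2,0.2,0.3,0],
])

```text
time: 13.8
tool_pos: [0.3676, 0.3779, 0.2259]
ee_rot: [3.141, 0.001, 3.075]
wrist_force: [0.3, 0.7, -0.3]
width: 0.0301
finger_force: 0.0
```

arm_command([
  [-0.2,0.2,0,0],
  [-0.2,0.2,0,0],
  [-0.2,0.2,0,0],
  [-0.2,0.2,0,0],
  [-0.2,0.2,0,0],
  [-0.2,0.2,0,0],
])

```text
time: 14.3
tool_pos: [0.2678, 0.4777, 0.224]
ee_rot: [-3.14, 0.0, 3.079]
wrist_force: [-0.1, 0.4, -0.0]
width: 0.03
finger_force: 0.0
```

```bash
python3 - <<'E'
from h import *
im2=robot.snapshot('side')[:,:,::-1][130:310,210:390]
im=robot.snapshot('top')[:,:,::-1][190:280,190:310]
cv2.imwrite('pics/c5.png',np.hstack([cv2.resize(im2,(360,360),interpolation=cv2.INTER_CUBIC),cv2.resize(im,(440,360),interpolation=cv2.INTER_CUBIC)]))
print(robot.get_obs()['tool_pos'])
E
```

```text
[0.26916732 0.47685504 0.22422688]
```

View pics/c5.png

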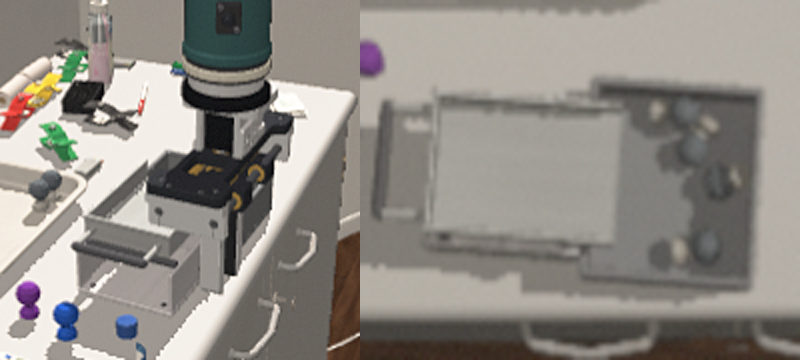

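The tray is empty and level. All four electrodes lie in the basin, with bulbs at (688,108), (693,150), (720,180) and (707,246). The basin is flush with the stand and the look-alikes have not moved.

```bash
python3 -c "
from bench import robot
print(robot.close_job())"
```

```text
the job is handed in; nothing more can be done
None
```

The job is done and handed in at about 14 s of the 64 s limit: the basin stands against the stand under the lip, all four electrodes are in it, and the tray was lowered gently back to level with nothing else moved; no verdict came back.

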